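Lock the serving rack's clamp with the hex key and put the key away

ROBOT

A 6-joint arm with a two-finger parallel gripper is mounted at the origin on the work surface. World frame = base frame: x ahead of the robot, y to its left, z up, the work surface at z = 0. Lengths are in mm, angles in rad, forces in N, time in s.
With the tool pointing down it reaches from about 400 to 925 mm from the base axis. Payload 12.5 kg.
Tool frame: the origin (TCP) lies midway between the tips of the shut fingers; the grasp point (between the pads) lies 19 mm behind it (env.tcp_to_grasp is the distance from the TCP to the grasp point, in mm); z points along the fingers, y is the line along which they close (so a half turn about z gives the same grasp; the last joint's range is limited). The gripper opens to 95 mm and grips with 3 to 60 N. Pads are 20 mm wide; open, the fingers measure 119 mm over their backs; the gripper's body (75 mm by 180 mm) begins 59 mm behind the grasp point.
Start: joints at [-0.106, 0.491, 1.559, -0, 1.092, -0.106], TCP at [625.017, 0.021, 214.661] pointing down, gripper open.
Joint ranges: [-3.1, 3.1], [-0.84, 2.19], [0.05, 2.79], [-1.13, 4.28], [0.06, 2.93], [-2.69, 2.69]. Speed limits (rad/s): [2.22, 2.22, 2.79, 3.14, 3.14, 3.14].

INTERFACE

Orientations are given as [roll, pitch, yaw] about the fixed x, y, z axes, in that order (R = Rz(yaw) Ry(pitch) Rx(roll)).
In Python, from cell import env gives the robot as it stands. The module is installed in compiled form; this text tells all that it offers.
- The arm moves only by the tool step_arm, never from a script. Its argument "plan" is a list that holds one entry, the list of rows, each a list of 5 numbers: the shift along the tool's x, y, z in mm, then the turn about the tool's z in degrees, then the opening, from -1 (shut) to 1 (fully open). A call has 1 to 8 rows; each row is the pose to reach, as a shift and turn from the pose commanded when the call began, along the tool's axes at that moment; what a row does not reach only later rows make up. A row lasts 1/12 s, in which the tool goes at most 41.7 mm and 7.16 degrees, less where a joint would pass 70% of its speed; a pose out of reach is approached as far as the arm can. A call with a gripper value outside its range is refused whole. The fingers move at their own pace and stop on an object; the grip force is fixed at half the most. Time passes only in rows, so rows that repeat a pose let the fingers close. It gives the time, the measured TCP pose, the force, the opening and the grip force at its end, in the units of the state.
- env.state(): the state, without advancing time (a new reading comes with each control period).
- env.read_camera(name): name is "scene" or "side" or "wrist"; returns the picture (384x512x3 uint8, blue, green, red); there is no depth.
- env.get_calibration(name): a dict with "K" (3x3 intrinsics, pixels), "extrinsics" (4x4, takes a point from world to camera coordinates). Camera axes: x right, y up, looking along -z (the intrinsics and any distortion apply to the point x, -y, -z); pixel columns grow to the right and rows downward; lengths in mm; the calibration is good to about 2 mm. The wrist camera is an equidistant fisheye: a pixel r from the principal point sees the ray r / f radians off the axis. A picture is of the moment at which its call begins: read the wrist's pose just before it. get_calibration takes no time and is no camera call; for the wrist camera it gives the pose at the moment of the call.
- env.job_done(): hands the job in; it is judged then, once.
The state is a dict: "t": time; "joints": joint angles; "qvel": joint speeds; "tau": joint torques, N m; "eef_pos": TCP position; "tcp_rot": TCP orientation; "ft_force": force on the tool from outside, world axes, zero at the start; "moment": the same for the moment, N m; "opening": opening from 0.0 (shut) to 1.0 (fully open); "grip_force": force on a finger pad.
Only numpy, scipy, OpenCV 4.12 (cv2) and the standard library are available. Lean on these libraries where they do the work, as an engineer would, in place of code of your own. Each camera call takes 0.05 s, during which the arm holds its last target. There are 200 camera calls.

TASK

The T-handled hex key has been left standing in the socket of the open clamp at the serving rack. Give it a quarter turn clockwise (seen from above) so that the clamp's tongue swings over the rack's edge, then lift the key straight out and stand it, shaft down, in the empty square steel caddy, leaving the caddy upright.

Things in the scene. Friction and masses are not known exactly. Their poses are not given: they have to be found in the camera images.
- key_grip (a point): Middle of the cross bar of the plain steel T-handled hex key (0.2 kg): bar 90 mm long (x), 14 mm thick (y), 16 mm high (z up). The hex shaft, 16 mm across flats, hangs from its middle along -z. The key stands loose in a socket 24 mm deep (mouth 50 mm above the table), bar about 141 mm up and parallel to its clamp's tongue, free to lean 3 degrees and with 9 degrees of play either way round.
- key_tip (a point): Foot of the key's shaft, on its axis, 115 mm below the middle of the bar; same axes as key_grip.
- tongue_a (a joint): Tongue of the clamp that holds the key: flat steel finger 80 mm long, hex socket in its hub, on a 64 mm block by a low plywood rack with cups (a like clamp beside it is closed, without key). 0 = open, along the rack's near edge, pointing to robot's left; grows clockwise from above to a stop at 1.57 rad, across the rack's edge strip. Light friction (0.06 N m); stays where left.
- caddy: Empty open-topped square steel box, 90 by 90 mm outside, 85 mm high, walls and floor 4 mm, 0.7 kg, loose on the table. Origin at the centre of its underside, z up, sides along x and y. The key stands in it shaft down and may lean on the rim. Not the round pot of the same height with wooden stirrers near it.

How it is judged (in metres and radians):
On the way:
1. the key, still standing in its socket, has turned the open clamp's tongue over the rack's edge (at least 70 degrees) (value of joint tongue_a above 1.22 rad and distance of key_tip from where it was at the start of the episode below 0.015 m), for 0.2 s.
At the end, for the whole second after the job is handed in: The tongue of the clamp is turned at least 70 degrees from open (1.22 rad), the key stands shaft down in the square caddy (its foot inside the walls and below 50 mm, the middle of its bar above 55 mm), and is at rest; the caddy stands on the table, upright to within 10 degrees (value of joint tongue_a above 1.22 rad and x of key_tip in the frame of caddy between -0.045 and 0.045 m and y of key_tip in the frame of caddy between -0.045 and 0.045 m and z of key_tip in the frame of caddy between 0 and 0.05 m and z of key_grip in the frame of caddy above 0.055 m and angle between caddy's own z axis and vertical below 0.17 rad and height (world z) of caddy below 0.015 m and linear speed of key below 0.03 m/s); the robot touches nothing.
It also fails if it takes over 43 s, if anything falls off the work surface, if the arm or the gripper's body presses on something with over 40 N, if the wrist force passes 120 N, or if a joint passes its speed limit or range.

## Working session

There is one attempt and no reset: what is moved stays moved. The work goes in short steps, Python scripts to look and compute and a tool call to move; the robot and the scene stay as the last step left them, time stands still between calls to the robot, and variables do not carry over. Pictures are saved under pics/ and viewed, at most 10 in all, crops included, and the job is handed in when it is done.

Besides the shell and the picture viewer there is one more tool, called after "Call:" by a JSON object that holds its "api" and its "payload", one argument or row to a line. step_arm: Moves the arm, as the interface text tells. Its arguments: {"type":"object","properties":{"plan":{"type":"array"}},"required":["plan"]}

```bash
mkdir -p pics; python3 - <<'E'
from cell import env
import cv2
for n in("scene","side","wrist"):
    c=env.get_calibration(n);print(n,c)
    cv2.imwrite(f"pics/{n}0.png",env.read_camera(n))
a=cv2.imread("pics/scene0.png");b=cv2.imread("pics/side0.png")
print(env.state())
E
```

```text
scene {'K': array([[407.63357348,   0.        , 253.29915922],
       [  0.        , 407.63357348, 196.7546932 ],
       [  0.        ,   0.        ,   1.        ]]), 'extrinsics': array([[ 1.18600568e-02,  9.99918863e-01,  4.64822808e-03,
        -1.01805785e+02],
       [-5.74342711e-01,  3.00689780e-03,  8.18609436e-01,
         1.91882356e+02],
       [ 8.18529040e-01, -1.23784303e-02,  5.74331773e-01,
        -1.19542742e+03],
       [ 0.00000000e+00,  0.00000000e+00,  0.00000000e+00,
         1.00000000e+00]])}
side {'K': array([[493.01986721,   0.        , 246.51791304],
       [  0.        , 493.01986721, 198.3171089 ],
       [  0.        ,   0.        ,   1.        ]]), 'extrinsics': array([[ 9.63648703e-01, -2.66941495e-01, -1.11092849e-02,
        -4.43919145e+02],
       [ 1.84700949e-01,  6.35566256e-01,  7.49627303e-01,
        -2.47955912e+02],
       [-1.93045946e-01, -7.24429274e-01,  6.61766945e-01,
        -7.85887527e+02],
       [ 0.00000000e+00,  0.00000000e+00,  0.00000000e+00,
         1.00000000e+00]])}
wrist {'K': array([[297.31863964,   0.        , 250.805
[... 434 characters left out ...]
e+00,
         1.00000000e+00]])}
{'t': 0.15, 'joints': array([-1.05617930e-01,  4.91420588e-01,  1.55931101e+00, -1.31579546e-05,
        1.09169068e+00, -1.05580169e-01]), 'qvel': array([-0.00091775, -0.00093586, -0.00244101, -0.00045872,  0.00055912,
       -0.00059721]), 'tau': array([ 3.16444048e-04, -6.12899423e+01, -2.58276522e+01,  6.91918633e-02,
        4.73701756e-02, -5.07232733e-05]), 'eef_pos': array([6.24824551e+02, 2.69241372e-02, 2.14195764e+02]), 'tcp_rot': array([-3.14076641e+00, -7.58232705e-05,  1.57076460e+00]), 'ft_force': array([0.43106437, 0.38053151, 0.48691875]), 'moment': array([0.00744577, 0.00911727, 0.01363699]), 'grip_force': 0.0, 'opening': 0.999447056706311}
```

View pics/scene0.png

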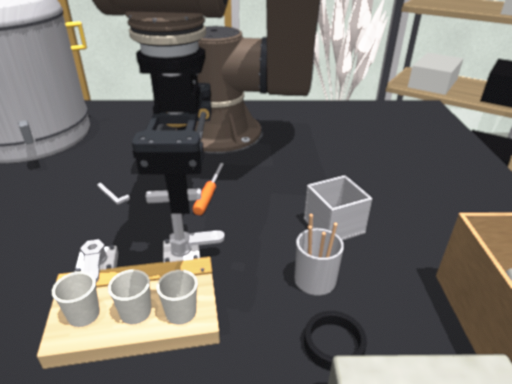

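View pics/side0.png

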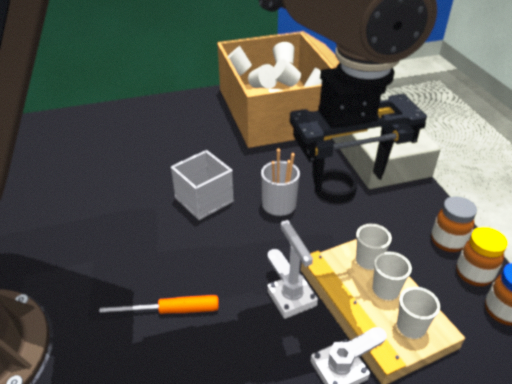

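View pics/wrist0.png

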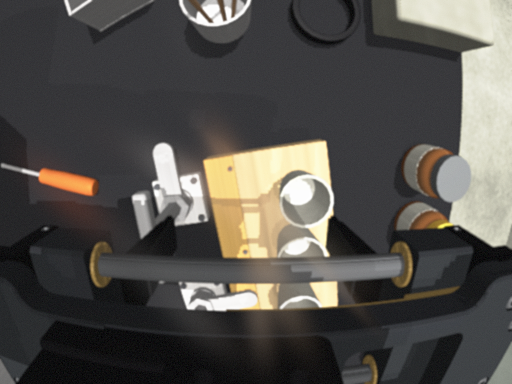

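The scene picture shows the key's bar around (175,196) with its tongue at (210,238) and the caddy at (337,205). The side picture shows the bar from (286,226) to (308,262), the block at (291,292) and the caddy at (203,185). I'll enlarge both.

```bash
python3 - <<'E'
import cv2,numpy as np
a=cv2.imread("pics/scene0.png");b=cv2.imread("pics/side0.png")
f=lambda i,x,y,w,h,s:cv2.resize(i[y:y+h,x:x+w],None,fx=s,fy=s,interpolation=cv2.INTER_CUBIC)
top=np.hstack([f(a,140,170,100,100,4),f(a,290,165,100,100,4)])
bot=np.hstack([f(b,255,215,100,50*2,4)[:,:],f(b,155,140,100,100,4)])
cv2.imwrite("pics/c1.png",cv2.resize(np.vstack([top,bot]),(600,600)))
E
```

```text
(no output)
```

View pics/c1.png

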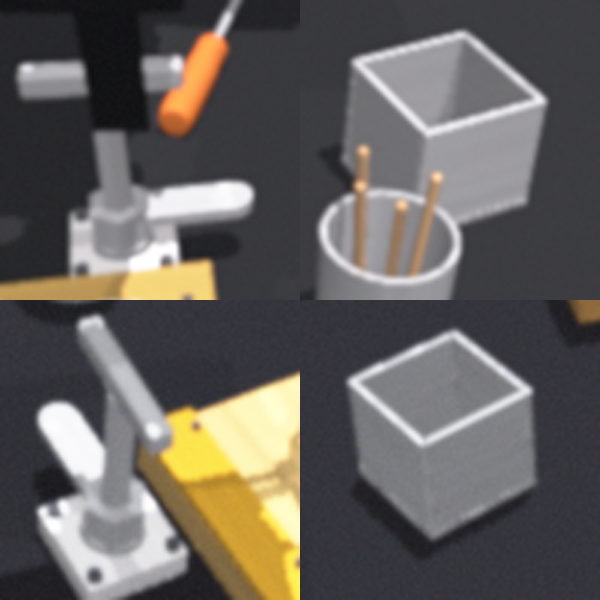

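The crop shows the bar's ends at scene (147,197) and (201,194), side (285,222) and (308,261), plus the caddy's rim corners clearly in both views.

```bash
cat > h.py <<'E'
from cell import env
import numpy as np
def ray(n,u,v,c=None):
    c=c or env.get_calibration(n);K=c["K"];E=c["extrinsics"];R=E[:3,:3]
    x=(u-K[0,2])/K[0,0];y=(v-K[1,2])/K[1,1]
    if n=="wrist":
        r=np.hypot(x,y);s=np.tan(r)/r if r else 1;x*=s;y*=s
    d=R.T@np.array([x,-y,-1]);return -R.T@E[:3,3],d/np.linalg.norm(d)
def onz(n,u,v,z,c=None):
    o,d=ray(n,u,v,c);return o+d*(z-o[2])/d[2]
def tri(*rs):
    A=sum(np.eye(3)-np.outer(d,d) for o,d in rs);b=sum((np.eye(3)-np.outer(d,d))@o for o,d in rs)
    return np.linalg.solve(A,b)
E
python3 - <<'E'
from h import *
np.set_printoptions(precision=1,suppress=True)
L=tri(ray("scene",147.3,196.7),ray("side",308.3,261));R=tri(ray("scene",200.7,194),ray("side",285,222.3))
print(L,R,(L+R)/2,np.linalg.norm(L-R),np.degrees(np.arctan2(*(R-L)[[0,1]])))
for p in [("scene",147.3,196.7),("scene",200.7,194),("side",308.3,261),("side",285,222.3)]: print(onz(*p,141))
for n,ps in (("scene",[(345,176.7),(308.3,185.7),(333.3,209.3),(371.7,198.3)]),("side",[(206.7,151.7),(172.3,167.3),(196,186.7),(231.7,169.3)])):
    P=np.array([onz(n,*p,85) for p in ps]);print(P,P.mean(0))
print("block/tongue tip side",onz("side",255+60/3,215+115/3,62),onz("scene",140+245/3,170+195/3,62))
E
```

```text
[535.9 -80.5 142. ] [529.    7.1 142.5] [532.5 -36.7 142.2] 87.90249978148057 -4.44332714067017
[534.5 -81.  141. ]
[527.1   6.8 141. ]
[536.2 -79.7 141. ]
[529.6   8.6 141. ]
[[385.2 284.7  85. ]
 [418.2 205.3  85. ]
 [496.3 241.4  85. ]
 [462.  320.3  85. ]] [440.4 262.9  85. ]
[[460.4 311.4  85. ]
 [381.8 278.4  85. ]
 [416.4 204.4  85. ]
 [496.5 238.   85. ]] [438.8 258.1  85. ]
block/tongue tip side [517.2  16.3  62. ] [540.   39.4  62. ]
```

Call:
{"api": "step_arm", "payload": {
  "plan": [
    [[-18,-40,10,-2,1],[-37,-80,20,-4,1],[-37,-92,30,-4.4,1],[-37,-92,35,-4.4,1],[-37,-92,35,-4.4,1]]
  ]
}}

```text
t: 0.57
eef_pos: [532.4, -37.2, 179.1]
tcp_rot: [-3.141, -0.0, 1.647]
ft_force: [1.3, -0.9, -0.2]
opening: 0.997
grip_force: 0.0
```

```bash
python3 - <<'E'
from h import *
import cv2
s=env.state();print(s["t"],s["eef_pos"],s["tcp_rot"])
im=env.read_camera("wrist");b=env.read_camera("side");a=env.read_camera("scene")
for n,i in(("w",im),("s",b),("sc",a)): cv2.imwrite(f"pics/{n}1.png",i)
z=lambda i,x,y:cv2.resize(i[y:y+150,x:x+200],(400,300),interpolation=cv2.INTER_CUBIC)
cv2.imwrite("pics/c2.png",np.vstack([np.hstack([z(im,150,180),z(b,200,170)]),np.hstack([cv2.resize(im,(400,300)),z(a,90,130)])]))
E
```

```text
0.5667 [532.39430607 -37.16939283 179.09025986] [-3.14051723e+00 -3.70783774e-04  1.64656982e+00]
```

View pics/c2.png

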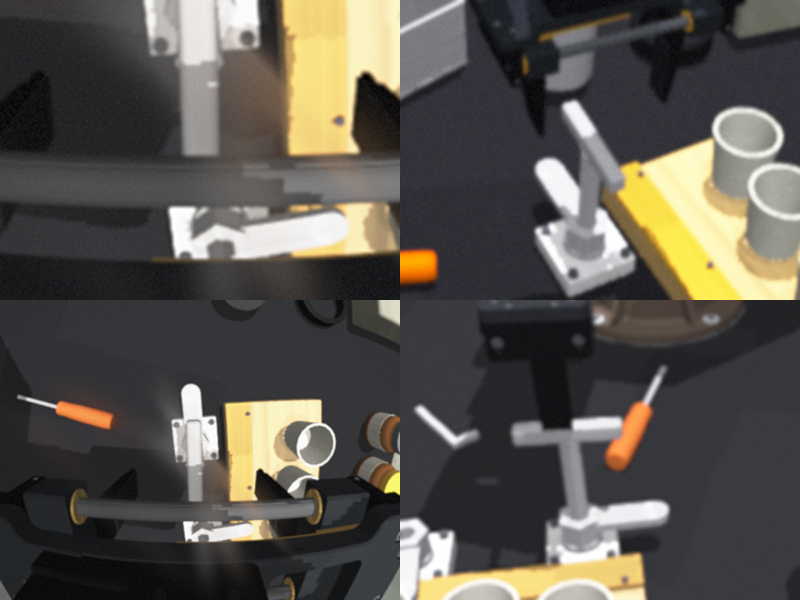

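The key's bar is centred between the open fingers (wrist picture: bar at column 193, fingers at 120 and 270, in the small panel). Now I descend and grip.

Call:
{"api": "step_arm", "payload": {
  "plan": [
    [[0,0,23,0,1],[0,0,45,0,1],[0,0,45,0,0],[0,0,45,0,-1],[0,0,45,0,-1],[0,0,45,0,-1],[0,0,45,0,-1],[0,0,45,0,-1]]
  ]
}}

```text
t: 1.38
eef_pos: [533.4, -37.0, 135.5]
tcp_rot: [3.14, 0.0, 1.648]
ft_force: [-0.1, 0.5, -1.0]
opening: 0.638
grip_force: 0.0
```

Call:
{"api": "step_arm", "payload": {
  "plan": [
    [[0,0,0,0,-1],[0,0,0,0,-1],[0,0,0,0,-1]]
  ]
}}

```text
t: 1.63
eef_pos: [533.1, -37.0, 134.8]
tcp_rot: [3.141, 0.0, 1.648]
ft_force: [-0.2, 0.5, 0.5]
opening: 0.425
grip_force: 0.0
```

Call:
{"api": "step_arm", "payload": {
  "plan": [
    [[0,0,0,0,-1],[0,0,0,0,-1],[0,0,0,0,-1],[0,0,0,0,-1],[0,0,0,0,-1],[0,0,0,0,-1]]
  ]
}}

```text
t: 2.13
eef_pos: [532.8, -37.0, 134.6]
tcp_rot: [-3.141, -0.0, 1.648]
ft_force: [-1.3, 0.0, 1.0]
opening: 0.144
grip_force: 29.9
```

Call:
{"api": "step_arm", "payload": {
  "plan": [
    [[0,0,0,5,-1],[0,0,0,10,-1],[0,0,0,15,-1],[0,0,0,20,-1],[0,0,0,25,-1],[0,0,0,30,-1],[0,0,0,30,-1]]
  ]
}}

```text
t: 2.72
eef_pos: [532.8, -37.1, 134.6]
tcp_rot: [-3.141, 0.0, 1.12]
ft_force: [-1.7, -2.6, 2.5]
opening: 0.148
grip_force: 29.9
```

Call:
{"api": "step_arm", "payload": {
  "plan": [
    [[0,0,0,5,-1],[0,0,0,10,-1],[0,0,0,15,-1],[0,0,0,20,-1],[0,0,0,25,-1],[0,0,0,30,-1],[0,0,0,35,-1],[0,0,0,35,-1]]
  ]
}}

```text
t: 3.38
eef_pos: [532.7, -37.2, 134.6]
tcp_rot: [3.142, 0.001, 0.512]
ft_force: [-2.2, -2.2, 1.4]
opening: 0.145
grip_force: 29.9
```

Call:
{"api": "step_arm", "payload": {
  "plan": [
    [[0,0,0,5,-1],[0,0,0,10,-1],[0,0,0,15,-1],[0,0,0,20,-1],[0,0,0,25,-1],[0,0,0,27,-1],[0,0,0,27,-1],[0,0,0,27,-1]]
  ]
}}

```text
t: 4.05
eef_pos: [532.8, -37.1, 134.6]
tcp_rot: [3.141, 0.001, 0.047]
ft_force: [-3.7, -3.5, 1.2]
opening: 0.141
grip_force: 30.0
```

```bash
python3 - <<'E'
from h import *
import cv2
print(env.state()["moment"])
b=env.read_camera("side");a=env.read_camera("scene")
z=lambda i,x,y:cv2.resize(i[y:y+150,x:x+200],(400,300),interpolation=cv2.INTER_CUBIC)
cv2.imwrite("pics/c3.png",np.hstack([z(a,90,150),z(b,200,190)]))
print(onz("scene",319,245,85),onz("side",281,172,85))
E
```

```text
[-0.8505701   1.02023933  0.06529713]
[593.05662451 201.36078949  85.        ] [589.34318885 201.71992306  85.        ]
```

View pics/c3.png

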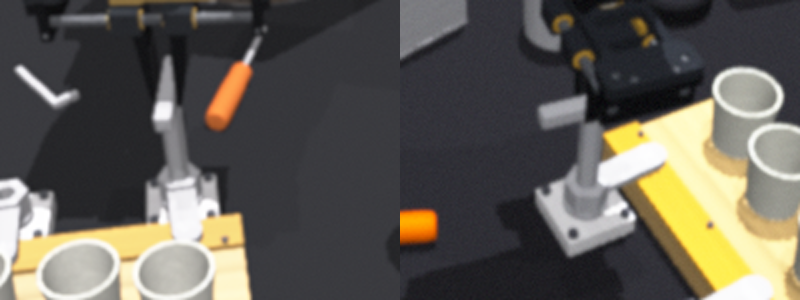

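The tongue now lies over the rack's edge strip, parallel to the bar (about 90°), and the key is still in its socket. The pot, at about (591,201), is clear of the route. Next I lift straight up.

Call:
{"api": "step_arm", "payload": {
  "plan": [
    [[0,0,-8,0,-1],[0,0,-16,0,-1],[0,0,-26,0,-1],[0,0,-40,0,-1],[0,0,-60,0,-1],[0,0,-85,0,-1],[0,0,-105,0,-1],[0,0,-105,0,-1]]
  ]
}}

```text
t: 4.82
eef_pos: [534.9, -36.8, 244.7]
tcp_rot: [3.141, -0.008, 0.042]
ft_force: [-0.1, -0.1, -1.3]
opening: 0.145
grip_force: 30.0
```

Call:
{"api": "step_arm", "payload": {
  "plan": [
    [[-3,-12,0,0,-1],[-9,-34,0,0,-1],[-16,-60,0,0,-1],[-24,-90,0,0,-1],[-32,-120,0,0,-1],[-40,-150,0,0,-1],[-47,-180,0,0,-1],[-54,-208,0,0,-1]]
  ]
}}

```text
t: 5.48
eef_pos: [468.9, 170.7, 239.0]
tcp_rot: [-3.141, 0.001, 0.042]
ft_force: [-0.0, -1.1, -3.0]
opening: 0.143
grip_force: 30.0
```

Call:
{"api": "step_arm", "payload": {
  "plan": [
    [[-7,-26,0,0,-1],[-13,-50,0,0,-1],[-18,-70,0,0,-1],[-22,-84,0,0,-1],[-25,-93.5,0,0,-1],[-25,-93.5,0,0,-1],[-25,-93.5,0,0,-1]]
  ]
}}

```text
t: 6.07
eef_pos: [441.0, 261.1, 239.2]
tcp_rot: [3.141, 0.001, 0.043]
ft_force: [-0.4, 0.6, -1.5]
opening: 0.14
grip_force: 30.0
```

```bash
python3 - <<'E'
from h import *
import cv2
s=env.state();print(s["eef_pos"],s["tcp_rot"])
b=env.read_camera("side");a=env.read_camera("scene")
z=lambda i,x,y:cv2.resize(i[y:y+150,x:x+200],(400,300),interpolation=cv2.INTER_CUBIC)
cv2.imwrite("pics/c4.png",np.hstack([z(a,240,90),z(b,100,60)]))
def proj(n,p):
    c=env.get_calibration(n);q=c["extrinsics"]@np.append(p,1);K=c["K"];return K[0,2]+K[0,0]*q[0]/-q[2],K[1,2]-K[1,1]*q[1]/-q[2]
t=s["eef_pos"]-[0,0,108]
print(proj("scene",t),proj("side",t))
E
```

```text
[441.028433   261.11209873 239.23637514] [3.14139970e+00 5.22494070e-04 4.29967077e-02]
(np.float64(341.59973978131177), np.float64(171.72992343244263)) (np.float64(200.88889828628004), np.float64(148.76119853081792))
```

View pics/c4.png

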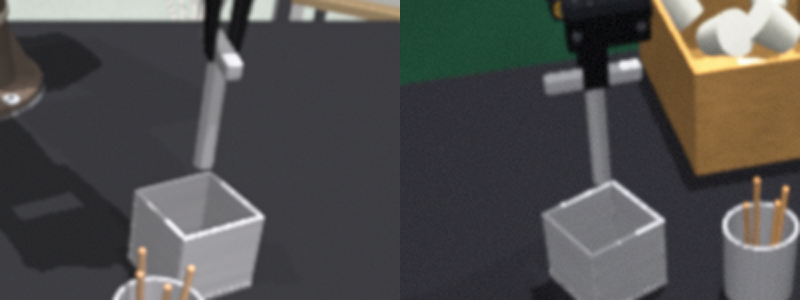

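The tip shows at scene (342,173) and side (200,151), where I expected it: centred above the caddy. Next I lower it.

Call:
{"api": "step_arm", "payload": {
  "plan": [
    [[0,0,15,0,-1],[0,0,38,0,-1],[0,0,62,0,-1],[0,0,85,0,-1],[0,0,104,0,-1],[0,0,115,0,-1],[0,0,121,0,-1],[0,0,121,0,-1]]
  ]
}}

```text
t: 6.83
eef_pos: [441.4, 260.2, 117.7]
tcp_rot: [3.141, 0.002, 0.041]
ft_force: [-0.1, 0.1, -1.9]
opening: 0.145
grip_force: 30.0
```

Call:
{"api": "step_arm", "payload": {
  "plan": [
    [[0,0,1.5,0,-1],[0,0,3,0,-1],[0,0,3,0,-1],[0,0,3,0,-1]]
  ]
}}

```text
t: 7.17
eef_pos: [441.7, 261.0, 116.2]
tcp_rot: [-3.141, -0.001, 0.042]
ft_force: [-0.5, 0.9, -2.2]
opening: 0.143
grip_force: 30.0
```

Call:
{"api": "step_arm", "payload": {
  "plan": [
    [[0,0,1,0,-1],[0,0,2,0,-1],[0,0,3,0,-1],[0,0,3,0,-1],[0,0,3,0,-1]]
  ]
}}

```text
t: 7.58
eef_pos: [441.5, 261.0, 112.6]
tcp_rot: [3.142, -0.0, 0.042]
ft_force: [0.7, 0.6, -1.8]
opening: 0.145
grip_force: 30.0
```

Call:
{"api": "step_arm", "payload": {
  "plan": [
    [[0,0,1,0,-1],[0,0,2,0,-1],[0,0,2,0,-1],[0,0,2,0,-1]]
  ]
}}

```text
t: 7.92
eef_pos: [442.5, 261.5, 112.4]
tcp_rot: [-3.14, -0.003, 0.042]
ft_force: [-2.5, -0.0, 20.1]
opening: 0.142
grip_force: 30.0
```

The foot is on the floor. I ease off by 1.5 mm and open gently.

Call:
{"api": "step_arm", "payload": {
  "plan": [
    [[0,0,-1.5,0,-1],[0,0,-1.5,0,-1],[0,0,-1.5,0,-0.5],[0,0,-1.5,0,0],[0,0,-1.5,0,0.5],[0,0,-1.5,0,1],[0,0,-1.5,0,1],[0,0,-1.5,0,1]]
  ]
}}

```text
t: 8.58
eef_pos: [441.5, 261.0, 112.0]
tcp_rot: [3.142, 0.0, 0.042]
ft_force: [-0.1, -0.9, 0.1]
opening: 0.509
grip_force: 0.0
```

Call:
{"api": "step_arm", "payload": {
  "plan": [
    [[0,0,0,0,1],[0,0,0,0,1],[0,0,0,0,1],[0,0,0,0,1],[0,0,0,0,1],[0,0,0,0,1],[0,0,0,0,1],[0,0,0,0,1]]
  ]
}}

```text
t: 9.25
eef_pos: [441.5, 261.0, 112.1]
tcp_rot: [3.142, -0.0, 0.042]
ft_force: [0.2, 0.3, 0.4]
opening: 0.991
grip_force: 0.0
```

```bash
python3 - <<'E'
from h import *
import cv2
b=env.read_camera("side");a=env.read_camera("scene")
z=lambda i,x,y:cv2.resize(i[y:y+150,x:x+200],(400,300),interpolation=cv2.INTER_CUBIC)
cv2.imwrite("pics/c5.png",np.hstack([z(a,240,120),z(b,100,80)]))
E
```

```text
(no output)
```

View pics/c5.png

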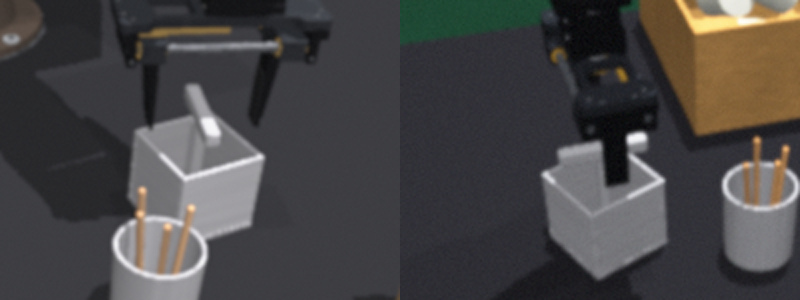

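The key is in the caddy, standing upright, and the fingers are clear on both sides. I raise the arm straight up.

Call:
{"api": "step_arm", "payload": {
  "plan": [
    [[0,0,-10,0,1],[0,0,-25,0,1],[0,0,-50,0,1],[0,0,-80,0,1],[0,0,-110,0,1],[0,0,-140,0,1],[0,0,-140,0,1],[0,0,-140,0,1]]
  ]
}}

```text
t: 10.02
eef_pos: [441.8, 261.1, 254.1]
tcp_rot: [-3.14, -0.004, 0.042]
ft_force: [0.3, 0.1, -0.6]
opening: 0.999
grip_force: 0.0
```

Call:
{"api": "step_arm", "payload": {
  "plan": [
    [[0,0,0,0,1],[0,0,0,0,1],[0,0,0,0,1],[0,0,0,0,1],[0,0,0,0,1],[0,0,0,0,1]]
  ]
}}

```text
t: 10.52
eef_pos: [441.4, 260.9, 251.8]
tcp_rot: [3.141, 0.001, 0.042]
ft_force: [-0.1, 0.0, -0.2]
opening: 1.004
grip_force: 0.0
```

```bash
python3 - <<'E'
from h import *
import cv2
b=env.read_camera("side");a=env.read_camera("scene")
cv2.imwrite("pics/c6.png",cv2.resize(np.hstack([a[90:340,20:420],b[90:340,100:500]]),(800,250)))
E
```

```text
(no output)
```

View pics/c6.png

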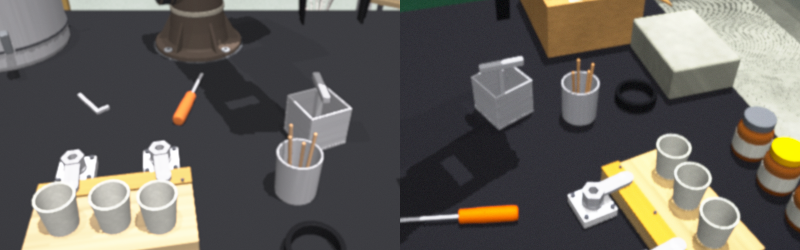

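The tongue is across the rack's edge and the key stands upright in the upright caddy. I'm handing the job in.

```bash
python3 -c "
from cell import env
print(env.job_done())"
```

```text
the job is handed in; nothing more can be done
None
```

Job handed in at about 10.6 s with no verdict returned; the last pictures show the tongue across the rack's edge (about 90°) and the key standing shaft down in the upright square caddy, with the arm clear.

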